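# Lay out the marker and open its refill ink jar

## Robot

A 6-joint arm with a two-finger parallel gripper is mounted at the origin on a cart in front of the work surface, level with it; the furniture and walls round the work are solid. World frame = base frame: x ahead of the robot, y to its left, z up, the work surface at z = 0. Lengths are in m, angles in rad, forces in N, time in s.
With the tool pointing down it reaches from about 0.25 to 0.775 m from the base axis. Payload 4 kg.
Tool frame: the origin (TCP) lies between the finger pads; the fingertips stand 14 mm ahead of it and the grasp point (between the pads) lies 5 mm behind it; z points along the fingers, y is the line along which they close (so a half turn about z gives the same grasp; the last joint's range is limited). The gripper opens to 94 mm and grips with 3 to 60 N. Pads are 16 mm wide; open, the fingers measure 119 mm over their backs; the gripper's body (75 mm by 177 mm) begins 78 mm behind the grasp point.
Start: joints at [1.106, 0.087, 1.371, -0, 1.684, -0.103], TCP at [0.195, 0.514, 0.22] pointing down, gripper open.
Joint ranges: [-3.1, 3.1], [-0.76, 2.03], [0.27, 2.55], [-1.08, 4.22], [0.17, 2.65], [-2.57, 2.57]. Speed limits (rad/s): [2.79, 2.79, 3.14, 3.14, 3.14, 3.14].

## Interface

Orientations are given as [roll, pitch, yaw] about the fixed x, y, z axes, in that order (R = Rz(yaw) Ry(pitch) Rx(roll)).
In Python, from bench import robot, snapshot gives the robot as it stands.
- The arm moves only by the tool carry_out, never from a script. Its argument "motion" is text: rows parted by semicolons, each of 4 numbers parted by spaces: the shift along the tool's x, y, z each as a share of 0.15 m, from -1 to 1, then the turn about the tool's z as a share of 180 degrees, from -1 to 1. A call has exactly 8 rows; each row is the pose to reach, as a shift and turn from the pose commanded when the call began, along the tool's axes at that moment, turning the shorter way round; what a row does not reach only later rows make up. A row lasts 1/10 s, in which the tool goes at most 50 mm and 8.59 degrees, less where a joint would pass 70% of its speed; a pose out of reach is approached as far as the arm can. A call with a number of a shift or a turn outside -1 to 1 is refused whole. A call with a gripper value outside its range is refused whole. "grip" is the opening, from -1 (shut) to 1 (fully open), set as the call begins (left out, the last holds). The fingers move at their own pace and stop on an object; the grip force is fixed at half the most. Time passes only in rows, so rows that repeat a pose let the fingers close, or fill a call up. It gives the time, the measured TCP pose, the force, the opening and the grip force at its end, in the units of the state.
- robot.get_obs(): the state, without advancing time (a new reading comes with each control period).
- snapshot(name): name is "side" or "top"; returns a dict with "image" (480x640x3 uint8, red, green, blue), "fx", "fy", "cx", "cy" (pixels), "pose" (4x4, takes a point from camera to world coordinates). Camera axes: x right, y up, looking along -z (the intrinsics and any distortion apply to the point x, -y, -z); pixel columns grow to the right and rows downward; lengths in m; the calibration is good to about 2 mm. A picture is of the moment at which its call begins. There is no depth.
- robot.close_job(): hands the job in; it is judged then, once.
The state is a dict: "time": time; "joint_positions": joint angles; "qvel": joint speeds; "joint_torque": joint torques, N m; "tool_pos": TCP position; "ee_rot": TCP orientation; "wrist_force": force on the tool from outside, world axes, zero at the start; "wrist_torque": the same for the moment, N m; "width": finger opening in m; "finger_force": force on a finger pad.
Only numpy, scipy, OpenCV 4.12 (cv2) and the standard library are available. Lean on these libraries where they do the work, as an engineer would, in place of code of your own. Each camera call takes 0.05 s, during which the arm holds its last target. There are 200 camera calls.

## Task

Get ready to refill the marker that lies loose on the desk: lay it in the free groove of the marker rest, its pen-cap end pointing the same way as that of the marker already there, and let go of it. Then unscrew the tight cap of the ink jar counterclockwise while its holder braces the jar (pull up only once the cap has come free of the neck, so that the jar stays seated), and finish holding the cap level in the gripper over the open mouth, its bottom edge about 2 cm above the rim; do not put it down or let go. Leave the other marker, the eraser, the clip case and the ball pen where they are.

Things in the scene. Friction and masses are not known exactly. Their poses are not given: they have to be found in the camera images.
- marker: the loose felt marker to be refilled, white barrel with black ends; lying 18 wide x 136 long x 20 mm high (16 mm across at the grip near its middle), 20 g, does not roll. Origin under its middle on its underside, z up; long axis = its y. Long black pen-cap (about 45 mm) on its -y end, short black plug on its +y end
- marker_cap_end (a point): point on the axis of the loose marker at the pen-cap end, 70 mm from its origin along its -y
- rest_marker: the other felt marker, already in the rest, 16 x 136 x 18 mm; origin and axes as for the loose marker (pen-cap on its -y end)
- rest_marker_cap_end (a point): point on the axis of the other marker at its pen-cap end, 68 mm from its origin along its -y
- rest: marker rest, grey, fixed: base plate 110 (x) x 120 (y) x 4 mm with two notched bars, 14 mm thick, across y at x = -38 and +38 mm (62 mm clear between them). Origin under its centre. Notches form two grooves along x at y = -25 (taken by the other marker) and +25 mm (free): floor 10 mm above the desk, 26 mm wide, between ridges up to 21.5 mm
- free_groove (a point): middle of the free groove on the level of the notch floors (10 mm above the desk), midway between the two bars; the groove runs along the rest's x. A marker laid right has its origin close to this point
- holder: fixed dark bottle holder, 90 x 90 x 28 mm block with a square pocket 52 mm wide (floor 8 mm above the desk); the pocket keeps the square jar from turning but not from being lifted. Origin under its centre. Beware: a tall cabinet and upright folders stand beyond world x = 0.57 m for y from -0.13 to +0.4 m; cross in front of them, not over them
- jar: square white ink jar, 50 x 50 mm, body 46 mm high, loose in the pocket, about 0.35 kg. Origin under its centre, z up. Round neck of outer diameter 32 mm up to 72 mm above its origin with three outward lugs (z 62 to 65 mm) 120 degrees apart
- mouth (a point): centre of the jar's open mouth, level with the rim, 72 mm above the jar's origin
- cap: round black ribbed screw cap of the jar, diameter 54, 34 mm high, 60 g; origin at the centre of its bottom edge, 54 mm above the jar's origin at the start; z up. Three inward lugs hook under those of the neck: while hooked it cannot be lifted without the jar. Turning takes about 0.2 N m at first: grip with 30 N or more
- eraser: bystander: eraser 19 x 44 x 12 mm, loose
- clip_case: bystander: round open clip case, diameter 60 mm, 27 mm high, loose
- ball_pen: bystander: ball pen 145 mm long near the front edge of the desk, loose
- cap_top (a point): centre of the cap's top face (88 mm above the jar's origin at the start). Cap yaw minus jar yaw starts at -0.24 to +0.13 rad. Turned counterclockwise from above to +0.62..+1.15 the lugs are clear (best +0.87; stop at about +1.19, clear too) and a sprung liner raises the cap 1 to 2.5 mm by itself; then it lifts straight off. Clockwise it meets a stop
Things that resemble listed ones, but are neither listed nor needed, are in the scene too. Leave any red or turquoise look-alike of the cap alone.

How it is judged:
On the way, in this order (a step that is already met when the one before it is completed fails the run):
1. the loose marker lies in the free groove, pen-cap end the same way as the other marker's, released, the jar still closed (y of marker in the frame of free_groove between -0.009 and 0.009 m and x of marker in the frame of free_groove between -0.025 and 0.025 m and z of marker in the frame of free_groove between -0.004 and 0.004 m and angle between the y axis of marker and the x axis of rest, either way round below 0.17 rad and x of marker_cap_end in the frame of rest above 0.03 m and contact force between marker and the fingers below 0.1 N and linear speed of marker below 0.02 m/s and z of cap in the frame of jar below 0.06 m), for 0.2 s.
2. the cap has been turned counterclockwise out of its lugs, still on the neck, the jar in its holder (angle between the x axis of cap and the x axis of jar, either way round above 0.5 rad and z of cap in the frame of jar below 0.072 m and z of jar in the frame of holder below 0.012 m), for 0.05 s.
At the end, for the whole second after the job is handed in: gripper holds the cap still, level (11 degrees), bottom edge 5 to 50 mm above the rim, within 15 mm of the mouth's axis, clear of the jar; jar seated in its holder; marker let go in the free groove, cap end as the other's, within 25 mm along, 9 mm across, 10 degrees (z of cap in the frame of mouth between 0.005 and 0.05 m and horizontal distance between cap and mouth below 0.015 m and angle between cap's own z axis and vertical below 0.2 rad and linear speed of cap below 0.03 m/s and contact force between cap and the fingers above 1 N and contact force between cap and jar below 0.1 N and z of jar in the frame of holder below 0.012 m and angle between jar's own z axis and vertical below 0.06 rad and y of marker in the frame of free_groove between -0.009 and 0.009 m and x of marker in the frame of free_groove between -0.025 and 0.025 m and z of marker in the frame of free_groove between -0.004 and 0.004 m and angle between the y axis of marker and the x axis of rest, either way round below 0.17 rad and x of marker_cap_end in the frame of rest above 0.03 m and contact force between marker and the fingers below 0.1 N and linear speed of marker below 0.02 m/s); the arm keeps its last pose, push and grip.
It fails at once if the jar is lifted more than 20 mm out of its holder (z of jar in the frame of holder above 0.028 m).
It fails at once if the other marker is moved by more than 25 mm (distance of rest_marker from where it was at the start of the episode above 0.025 m).
It fails at once if the eraser, clip case or ball pen is moved by more than 40 mm (distance of any of eraser, clip_case, ball_pen from where it was at the start of the episode above 0.04 m).
It also fails if it takes over 54 s, if anything falls off the work surface, if the arm or the gripper's body presses on something with over 40 N, if the wrist force passes 120 N, or if a joint passes its speed limit or range.

## Working session

There is one attempt and no reset: what is moved stays moved. The work goes in short steps, Python scripts to look and compute and a tool call to move; the robot and the scene stay as the last step left them, time stands still between calls to the robot, and variables do not carry over. Pictures are saved under pics/ and viewed, at most 10 in all, crops included, and the job is handed in when it is done.

Besides the shell and the picture viewer there is one more tool, called after "Request:" as name(argument=value, ...) on one line, values as JSON. carry_out: Moves the arm, as the interface text tells. Shift numbers are shares of 0.15 m and turn numbers shares of 180 degrees, none past 1 either way. Its arguments: {"type":"object","properties":{"motion":{"type":"string"},"grip":{"type":"number"}},"required":["motion"]}

```bash
mkdir -p pics
cat > h.py <<'E'
import numpy as np, cv2, json
from bench import robot, snapshot
def snap(name, f):
    s=snapshot(name); cv2.imwrite(f'pics/{f}.png', s['image'][:,:,::-1]); 
    np.savez(f'pics/{f}.npz', **{k:np.array(v) for k,v in s.items()}); return s
def load(f): return dict(np.load(f'pics/{f}.npz',allow_pickle=True))
def ray(s,u,v):
    d=np.array([(u-s['cx'])/s['fx'],-(v-s['cy'])/s['fy'],-1.]); P=np.array(s['pose']); return P[:3,3],P[:3,:3]@d
def onz(s,u,v,z):
    o,d=ray(s,u,v); return o+d*(z-o[2])/d[2]
def proj(s,p):
    P=np.array(s['pose']); q=P[:3,:3].T@(np.array(p)-P[:3,3]); return s['cx']+s['fx']*q[0]/-q[2], s['cy']-s['fy']*q[1]/-q[2]
E
python3 - <<'E'
from h import *
for n in ('top','side'):
    s=snap(n,n+'0'); print({k:v for k,v in s.items() if k!='image'})
print(robot.get_obs())
E
```

```text
{'fx': 574.7760107745806, 'fy': 574.7760107745806, 'cx': 324.6843066982353, 'cy': 242.4039336129814, 'pose': array([[ 0.02551754,  0.99412301, -0.10520592,  0.34224006],
       [-0.99950661,  0.02344363, -0.0209028 , -0.12966409],
       [-0.01831354,  0.1056874 ,  0.99423075,  1.41335939],
       [ 0.        ,  0.        ,  0.        ,  1.        ]])}
{'fx': 570.8661265051974, 'fy': 570.8661265051974, 'cx': 324.7245518128973, 'cy': 240.27739848470307, 'pose': array([[ 0.85544037,  0.23841983, -0.45975837, -0.17761423],
       [-0.51738596,  0.43300964, -0.73811545, -1.1703024 ],
       [ 0.02309845,  0.86928628,  0.493769  ,  0.77072839],
       [ 0.        ,  0.        ,  0.        ,  1.        ]])}
{'time': 0.1, 'joint_positions': array([ 1.10588700e+00,  8.78631064e-02,  1.37208405e+00, -3.39729172e-05,
        1.68362752e+00, -1.03105017e-01]), 'qvel': array([-0.00091094, -0.00278066, -0.00246175,  0.00102983,  0.00100462,
        0.00124251]), 'joint_torque': array([ 1.93830332e-03, -3.41250622e+01, -3.03302908e+01,  7.20013515e-02,
        3.04231129e-02, -1.11903298e-04]), 'tool_pos': array([0.19448328, 0.51396037, 0.21844072]), 'ee_rot': array([-3.13961768e+00, -1.70409052e-04,  2.77978438e+00]), 'wrist_force': array([-0.00274796, -0.10416789, -1.00579679]), 'wrist_torque': array([-0.07380328,  0.03332373,  0.02380478]), 'finger_force': 0.0, 'width': 0.09408970047351838}
```

View pics/top0.png

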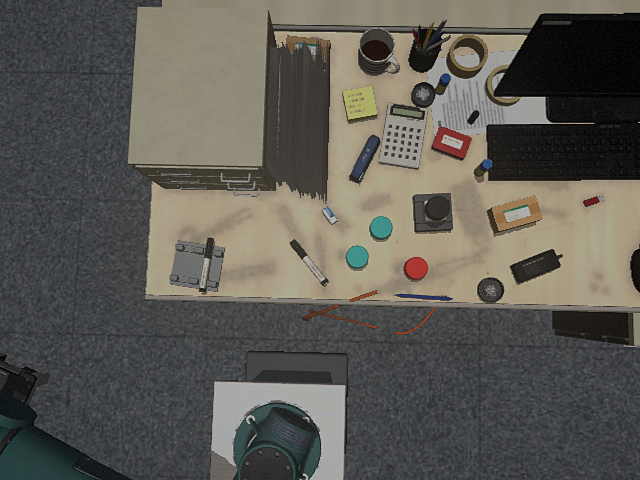

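View pics/side0.png

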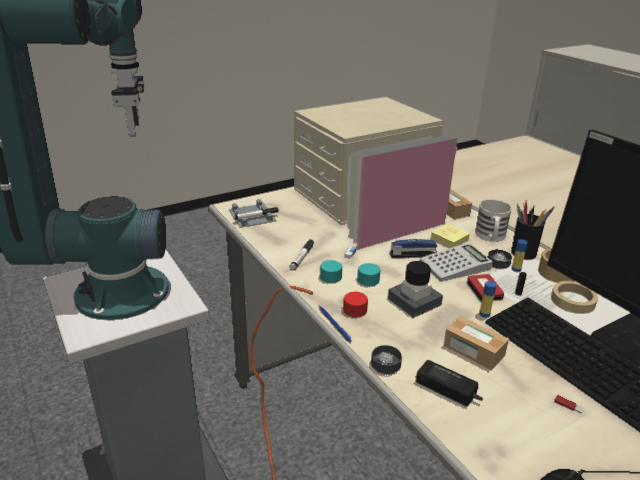

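The top view shows the rest at (199,265) with its marker at (207,265), the loose marker at (309,262), and the jar in its holder at (434,210). I'll enlarge these.

Run:
```python
from h import *
t=cv2.imread('pics/top0.png'); s=cv2.imread('pics/side0.png')
f=lambda im,x,y,w=66,h=50:cv2.resize(im[y:y+h,x:x+w*1],(396,300),interpolation=cv2.INTER_CUBIC)
a=np.vstack([np.hstack([f(t,166,240,),f(t,277,237)]),np.hstack([f(t,400,186),f(s,222,190)])])
cv2.imwrite('pics/crop0.png',a)
T=load('top0')
hsv=cv2.cvtColor(t,cv2.COLOR_BGR2HSV)
def comps(mask,x,y,w,h,mn=15):
    n,l,st,c=cv2.connectedComponentsWithStats(mask[y:y+h,x:x+w].astype(np.uint8))
    for i in range(1,n):
        if st[i,4]>=mn: print('  ',st[i,4],c[i]+[x,y],st[i,:4]+[x,y,0,0])
print('dark');
dark=hsv[:,:,2]<65
for r in ((166,225,66,75),(277,230,60,60),(405,185,60,55)): print(r); comps(dark,*r)
```

```text
dark
(166, 225, 66, 75)
   155 [207.67741935 248.74193548] [191 238  23  22]
   15 [181.8 248.6] [177 245   8   7]
   19 [220.57894737 255.        ] [215 252   9   6]
   22 [208.68181818 270.95454545] [207 261   4  20]
   16 [195.   282.75] [189 280  10   5]
   49 [207.57142857 287.34693878] [199 282  20  10]
(277, 230, 60, 60)
   134 [297.85074627 248.60447761] [290 240  17  19]
   23 [323.95652174 281.56521739] [321 279   7   7]
(405, 185, 60, 55)
   756 [434.15079365 212.19047619] [413 195  40  37]
```

View pics/crop0.png

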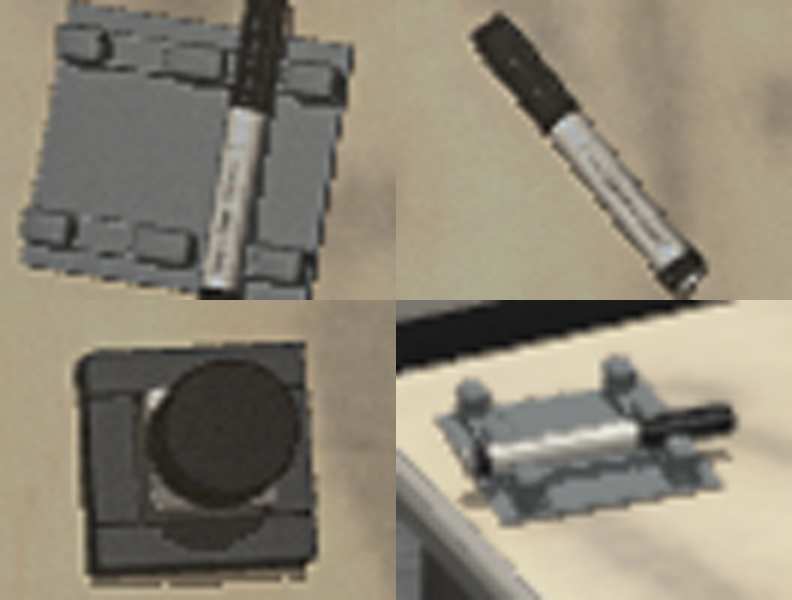

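The rest marker's pen-cap points image-up (world +x), and its plug is at about (202,289). The free groove is left of it, with notch gaps at about (189,249) and (183.5,279). The loose marker's cap end is near (292,241) and its plug near (325,284). The black cap's centre is near (437,207).

```bash
cat > m.py <<'E'
from h import *
T=load('top0')
g=lambda ox,oy,u,v,z:onz(T,ox+u/6-.42,oy+v/6-.42,z)
pa=lambda n,a,b:print(n,a.round(4),b.round(4),'mid',((a+b)/2).round(4),'len',np.linalg.norm(a-b).round(4),'dir',np.degrees(np.arctan2(*(a-b)[1::-1])).round(1))
pa('groove(ridge gaps)',g(166,240,138,55,.0215),g(166,240,105,236,.0215))
pa('restmarker bd-plug',g(166,240,250,106,.019),g(166,240,221,288,.019))
pa('plate TL-BL',g(166,240,72,5,.004),g(166,240,22,265,.004))
pa('plate TL-TR',g(166,240,72,5,.004),g(166,240,352,45,.004))
pa('loose',g(277,237,92,25,.010),g(277,237,290,282,.010))
# cap: black disc, top face z= .008+.088
pa('cap LR',g(400,186,148,433-300,.096),g(400,186,298,427-300,.096))
pa('cap TB',g(400,186,225,360-300,.096),g(400,186,222,507-300,.096))
pa('holder top edge',g(400,186,82,352-300,.028),g(400,186,304,344-300,.028))
pa('holder R edge',g(400,186,304,344-300,.028),g(400,186,312,560-300,.028))
E
python3 m.py
```

```text
groove(ridge gaps) [0.4661 0.2317 0.0215] [0.3922 0.2414 0.0215] mid [0.4292 0.2366 0.0215] len 0.0745 dir -7.5
restmarker bd-plug [0.4466 0.1855 0.019 ] [0.3725 0.1938 0.019 ] mid [0.4095 0.1897 0.019 ] len 0.0746 dir -6.4
plate TL-BL [0.4877 0.2647 0.004 ] [0.3801 0.2796 0.004 ] mid [0.4339 0.2722 0.004 ] len 0.1086 dir -7.9
plate TL-TR [0.4877 0.2647 0.004 ] [0.4739 0.1479 0.004 ] mid [0.4808 0.2063 0.004 ] len 0.1176 dir 83.2
loose [ 0.4929 -0.0195  0.01  ] [ 0.3899 -0.1033  0.01  ] mid [ 0.4414 -0.0614  0.01  ] len 0.1328 dir 39.1
cap LR [ 0.5676 -0.3301  0.096 ] [ 0.5713 -0.3877  0.096 ] mid [ 0.5695 -0.3589  0.096 ] len 0.0577 dir 93.6
cap TB [ 0.5968 -0.3596  0.096 ] [ 0.5395 -0.3587  0.096 ] mid [ 0.5682 -0.3591  0.096 ] len 0.0574 dir -0.9
holder top edge [ 0.612  -0.3135  0.028 ] [ 0.6173 -0.4034  0.028 ] mid [ 0.6146 -0.3584  0.028 ] len 0.09 dir 93.4
holder R edge [ 0.6173 -0.4034  0.028 ] [ 0.5289 -0.4068  0.028 ] mid [ 0.5731 -0.4051  0.028 ] len 0.0884 dir 2.2
```

```bash
cat > plan.py <<'E'
# usage: plan.py x y z yawdeg -> shares from the current measured pose
import sys
from h import *
from scipy.spatial.transform import Rotation as Ro
o=robot.get_obs(); R=Ro.from_euler('xyz',o['ee_rot'])
x,y,z,w=map(float,sys.argv[1:5]); d=R.inv().apply(np.array([x,y,z])-o['tool_pos'])/.15
t=-((w-np.degrees(o['ee_rot'][2])+180)%360-180)/180
print('t',round(o['time'],2),'pos',o['tool_pos'].round(4),'rpy',np.degrees(o['ee_rot']).round(1),'F',o['wrist_force'].round(1),'q6',o['joint_positions'][5].round(2),'w',round(o['width'],4)); print('shares',d.round(3),'turn',round(t,3))
E
python3 plan.py .44 -.0614 .15 39.1
```

```text
t 0.1 pos [0.1945 0.514  0.2184] rpy [-179.9   -0.   159.3] F [-0.  -0.1 -1. ] q6 -0.1 w 0.0941
shares [-2.889 -3.007  0.462] turn 0.668
```

Request:
carry_out(motion="-0.25 -0.26 0 0.047;-0.5 -0.52 0 0.095;-0.75 -0.78 0 0.142;-0.96 -1 0 0.19;-0.96 -1 0 0.237;-0.96 -1 0 0.285;-0.96 -1 0 0.333;-0.96 -1 0 0.38", grip=0.0)

```text
time: 0.9
tool_pos: [0.2762, 0.3226, 0.219]
ee_rot: [-3.141, 0.0, 1.579]
wrist_force: [0.3, -0.1, -0.4]
width: 0.0474
finger_force: 0.0
```

```bash
python3 plan.py .44 -.0614 .15 39.1
```

```text
t 0.9 pos [0.2762 0.3226 0.219 ] rpy [-180.     0.    90.5] F [ 0.3 -0.1 -0.4] q6 0.72 w 0.0474
shares [-2.569  1.071  0.461] turn 0.285
```

Request:
carry_out(motion="-0.25 0.11 0 0.045;-0.5 0.22 0 0.09;-0.75 0.33 0 0.135;-1 0.42 0 0.18;-1 0.42 0 0.225;-1 0.42 0 0.27;-1 0.42 0 0.285;-1 0.42 0 0.285")

```text
time: 1.7
tool_pos: [0.3413, 0.1738, 0.219]
ee_rot: [-3.141, 0.001, 0.69]
wrist_force: [0.4, -0.0, 0.2]
width: 0.0469
finger_force: 0.0
```

```bash
python3 plan.py .44 -.0614 .15 39.1
```

```text
t 1.7 pos [0.3413 0.1738 0.219 ] rpy [-180.     0.    39.5] F [ 0.4 -0.   0.2] q6 1.2 w 0.0469
shares [-0.491  1.628  0.46 ] turn 0.002
```

Request:
carry_out(motion="-0.08 0.3 0.07 0;-0.16 0.6 0.15 0;-0.25 0.8 0.2 0;-0.3 1 0.25 0;-0.3 1 0.25 0;-0.3 1 0.25 0;-0.3 1 0.25 0;-0.3 1 0.25 0")

```text
time: 2.5
tool_pos: [0.4023, 0.0308, 0.1824]
ee_rot: [3.141, -0.001, 0.693]
wrist_force: [0.4, -0.5, -0.1]
width: 0.0468
finger_force: 0.0
```

```bash
python3 plan.py .44 -.0614 .10 39.1
```

```text
t 2.5 pos [0.4023 0.0308 0.1824] rpy [180.   -0.   39.7] F [ 0.4 -0.5 -0.1] q6 0.81 w 0.0468
shares [-0.2    0.633  0.549] turn 0.003
```

Request:
carry_out(motion="-0.07 0.2 0.18 0;-0.14 0.4 0.36 0;-0.2 0.63 0.54 0;-0.2 0.63 0.54 0;-0.2 0.63 0.54 0;-0.2 0.63 0.54 0;-0.2 0.63 0.54 0;-0.2 0.63 0.54 0", grip=-0.1)

```text
time: 3.3
tool_pos: [0.44, -0.0614, 0.1022]
ee_rot: [3.14, -0.002, 0.692]
wrist_force: [-0.0, -0.6, -0.3]
width: 0.0423
finger_force: 0.0
```

```bash
python3 - <<'E'
from h import *
s=snap('side','side1'); t=snap('top','top1')
o=robot.get_obs()['tool_pos']; print(proj(s,o),proj(s,[.4414,-.0614,.01]),proj(t,[.4414,-.0614,.01]),proj(t,o))
print(proj(s,[.4929,-.0195,.01]),proj(s,[.3899,-.1033,.01]))
a=cv2.resize(s['image'][190:290,250:350,::-1],(500,500)); b=cv2.resize(t['image'][220:300,270:350,::-1],(300,300))
c=np.zeros((500,800,3),np.uint8); c[:,:500]=a; c[:300,500:]=b; cv2.imwrite('pics/c1.png',c)
E
python3 plan.py .4414 -.0614 .018 39.1
```

```text
(np.float64(300.439383044725), np.float64(222.05072941414662)) (np.float64(300.87703072353173), np.float64(253.22568611196573)) (np.float64(308.34541808232586), np.float64(262.0679275854994)) (np.float64(306.55559417944295), np.float64(259.91176581655117))
(np.float64(310.0572767149455), np.float64(241.43837142455544)) (np.float64(290.99279132807703), np.float64(265.9169190385011))
t 3.4 pos [ 0.4398 -0.0616  0.1018] rpy [ 1.799e+02 -1.000e-01  3.960e+01] F [ 0.2  0.9 -0.8] q6 0.61 w 0.0427
shares [0.009 0.005 0.558] turn 0.003
```

View pics/c1.png

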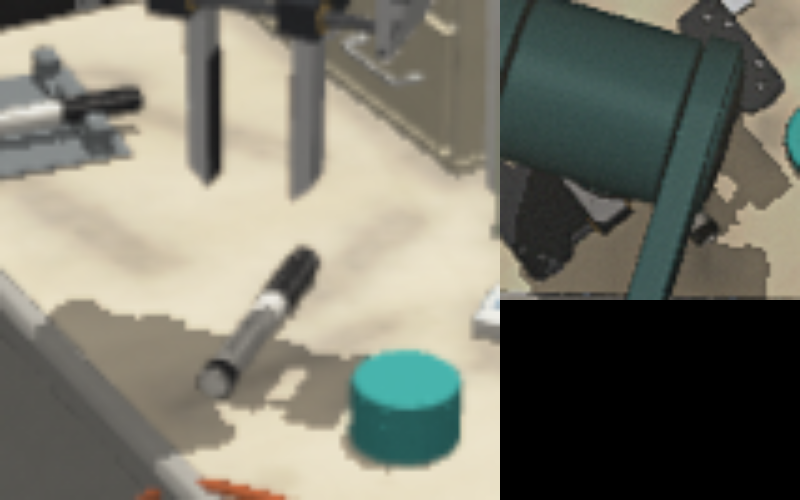

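In the side crop, the marker runs from its cap end at about (311,241) to its plug at about (293,266). That matches the prediction, and the fingers straddle its middle, so I'm descending.

Request:
carry_out(motion="0.01 0.01 0.15 0;0.01 0.01 0.3 0;0.01 0.01 0.45 0;0.01 0.01 0.52 0;0.01 0.01 0.56 0;0.01 0.01 0.56 0;0.01 0.01 0.56 0;0.01 0.01 0.56 0")

```text
time: 4.2
tool_pos: [0.4426, -0.0626, 0.0182]
ee_rot: [3.14, -0.001, 0.691]
wrist_force: [0.2, -0.9, 0.9]
width: 0.0426
finger_force: 0.0
```

Request:
carry_out(motion="0 0 0 0;0 0 0 0;0 0 0 0;0 0 0 0;0 0 0 0;0 0 0 0;0 0 0 0;0 0 0 0", grip=-1)

```text
time: 5.0
tool_pos: [0.4417, -0.0624, 0.0171]
ee_rot: [3.141, -0.0, 0.691]
wrist_force: [0.0, 0.5, 1.4]
width: 0.0152
finger_force: 30.0
```

Request:
carry_out(motion="0 0 -0.2 0;0 0 -0.4 0;0 0 -0.6 0;0 0 -0.6 0;-0.1 -0.3 -0.6 0.04;-0.2 -0.6 -0.6 0.08;-0.3 -0.8 -0.6 0.12;-0.3 -1 -0.6 0.16")

```text
time: 5.8
tool_pos: [0.3087, 0.025, 0.105]
ee_rot: [-3.141, 0.003, 0.181]
wrist_force: [-0.1, 0.8, -0.3]
width: 0.0153
finger_force: 30.0
```

```bash
python3 plan.py .429 .2366 .10 -7.5
```

```text
t 5.8 pos [0.3087 0.025  0.105 ] rpy [-180.     0.2   10.4] F [-0.1  0.8 -0.3] q6 1.29 w 0.0153
shares [ 1.044 -1.243  0.031] turn 0.099
```

Request:
carry_out(motion="0.2 -0.25 0 0.03;0.4 -0.5 0 0.06;0.6 -0.75 0 0.09;0.8 -0.95 0 0.099;0.8 -0.95 0 0.099;0.8 -0.95 0 0.099;0.8 -0.95 0 0.099;0.8 -0.95 0 0.099")

```text
time: 6.6
tool_pos: [0.402, 0.186, 0.1067]
ee_rot: [3.141, 0.0, -0.124]
wrist_force: [-0.9, 0.3, -0.8]
width: 0.0152
finger_force: 30.0
```

```bash
python3 plan.py .429 .2366 .075 -7.5
```

```text
t 6.6 pos [0.402  0.186  0.1067] rpy [180.    0.   -7.1] F [-0.9  0.3 -0.8] q6 2.0 w 0.0152
shares [ 0.137 -0.357  0.211] turn 0.002
```

Request:
carry_out(motion="0.05 -0.18 0.07 0;0.137 -0.357 0.14 0;0.137 -0.357 0.21 0;0.137 -0.357 0.3 0;0.137 -0.357 0.3 0;0.137 -0.357 0.3 0;0.137 -0.357 0.3 0;0.137 -0.357 0.3 0")

```text
time: 7.4
tool_pos: [0.43, 0.2375, 0.0629]
ee_rot: [-3.141, -0.002, -0.124]
wrist_force: [-0.2, 0.0, 0.0]
width: 0.015
finger_force: 30.0
```

```bash
python3 - <<'E'
from h import *
s=snap('side','side2'); t=snap('top','top2')
o=robot.get_obs()['tool_pos']; print(proj(s,o-[0,0,.007]))
for z in (.0215,): print(proj(s,[.4661,.2317,z]),proj(s,[.3922,.2414,z]))
a=cv2.resize(s['image'][170:240,215:295,::-1],(480,420),interpolation=2); b=cv2.resize(t['image'][225:300,160:235,::-1],(300,300))
c=np.zeros((420,800,3),np.uint8); c[:,:480]=a; c[:300,500:]=b; cv2.imwrite('pics/c2.png',c)
E
python3 plan.py .429 .2366 .029 -7.5
```

```text
(np.float64(247.78898451286005), np.float64(194.88321605054375))
(np.float64(260.2704513995567), np.float64(203.60314529948562)) (np.float64(235.96712563626204), np.float64(207.59198025817247))
t 7.5 pos [0.4299 0.2377 0.0627] rpy [-1.8e+02 -1.0e-01 -7.1e+00] F [ 0.2 -0.9 -0.2] q6 2.08 w 0.0152
shares [-0.005  0.008  0.225] turn 0.002
```

View pics/c2.png

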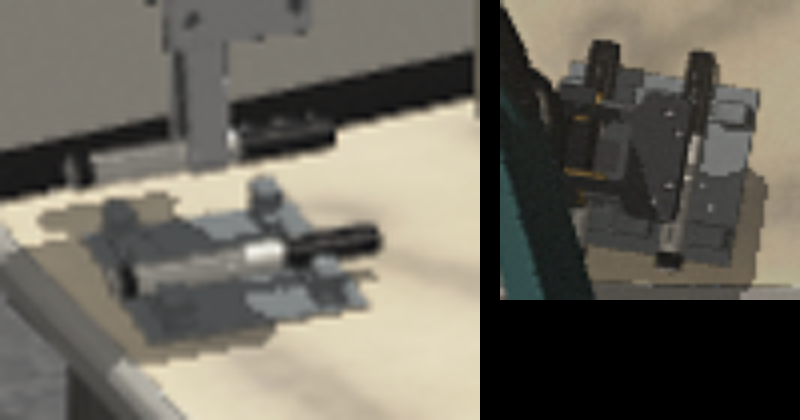

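The held marker is parallel to the rest marker and above the free groove, with its cap end the right way. I'm lowering it.

Request:
carry_out(motion="0 0.01 0.06 0;0 0.01 0.12 0;0 0.01 0.17 0;0 0.01 0.2 0;0 0.01 0.22 0;0 0.01 0.23 0;0 0.01 0.23 0;0 0.01 0.23 0")

```text
time: 8.3
tool_pos: [0.4297, 0.2363, 0.0277]
ee_rot: [-3.141, -0.001, -0.123]
wrist_force: [0.1, -0.3, -0.0]
width: 0.0153
finger_force: 30.0
```

Request:
carry_out(motion="0 0 0 0;0 0 0 0;0 0 0 0;0 0 0 0;0 0 0 0;0 0 0 0;0 0 0 0;0 0 0 0", grip=-0.35)

```text
time: 9.1
tool_pos: [0.4294, 0.2362, 0.0275]
ee_rot: [-3.142, -0.0, -0.123]
wrist_force: [0.2, 0.1, 0.5]
width: 0.0304
finger_force: 0.0
```

Request:
carry_out(motion="0 0 -0.1 0;0 0 -0.25 0;0 0 -0.4 0;0 0 -0.6 0;0 0 -0.75 0;-0.2 0.3 -0.75 0;-0.3 0.6 -0.75 0;-0.4 0.8 -0.75 0")

```text
time: 9.9
tool_pos: [0.3539, 0.1229, 0.14]
ee_rot: [3.141, -0.0, -0.123]
wrist_force: [1.5, 0.0, 0.3]
width: 0.031
finger_force: 0.0
```

```bash
python3 - <<'E'
from h import *
s=snap('side','side3'); t=snap('top','top3')
a=cv2.resize(s['image'][190:240,220:280,::-1],(480,400),interpolation=2); b=cv2.resize(t['image'][225:300,160:235,::-1],(300,300),interpolation=2)
c=np.zeros((400,800,3),np.uint8); c[:,:480]=a; c[:300,500:]=b; cv2.imwrite('pics/c3.png',c)
E
python3 plan.py .57 -.359 .16 30
```

```text
t 10.0 pos [0.3533 0.1222 0.1399] rpy [179.9  -0.   -7.2] F [ 1.   0.6 -1.5] q6 1.88 w 0.0307
shares [ 1.838  3.    -0.131] turn -0.207
```

View pics/c3.png

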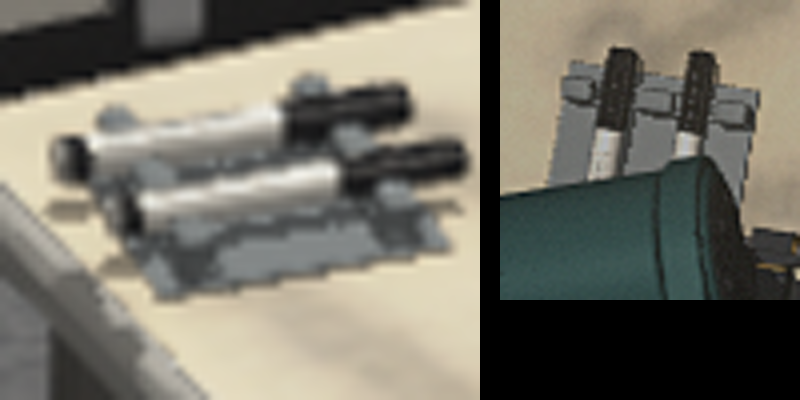

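Both markers lie parallel in their grooves, with their caps the same way. Next is the jar cap.

Request:
carry_out(motion="0.1 0.28 -0.1 -0.04;0.2 0.56 -0.13 -0.08;0.3 0.84 -0.13 -0.12;0.4 1 -0.13 -0.15;0.4 1 -0.13 -0.15;0.4 1 -0.13 -0.15;0.4 1 -0.13 -0.15;0.4 1 -0.13 -0.15", grip=1)

```text
time: 10.8
tool_pos: [0.3962, -0.0305, 0.1594]
ee_rot: [-3.141, -0.0, 0.35]
wrist_force: [0.1, 0.3, -0.7]
width: 0.091
finger_force: 0.0
```

```bash
python3 plan.py .57 -.359 .16 20
```

```text
t 10.8 pos [ 0.3962 -0.0305  0.1594] rpy [-180.   -0.   20.] F [ 0.1  0.3 -0.7] q6 1.0 w 0.091
shares [ 0.338  2.454 -0.005] turn 0.0
```

Request:
carry_out(motion="0.03 0.25 0 0;0.06 0.5 0 0;0.1 0.75 0 0;0.14 1 0 0;0.14 1 0 0;0.14 1 0 0;0.14 1 0 0;0.14 1 0 0")

```text
time: 11.6
tool_pos: [0.4669, -0.1641, 0.1597]
ee_rot: [-3.142, -0.0, 0.35]
wrist_force: [-0.4, -0.1, 0.0]
width: 0.094
finger_force: 0.0
```

Request:
carry_out(motion="0.03 0.25 0 0;0.06 0.5 0 0;0.1 0.75 0 0;0.14 1 0 0;0.14 1 0 0;0.14 1 0 0;0.14 1 0 0;0.14 1 0 0")

```text
time: 12.4
tool_pos: [0.5379, -0.298, 0.1602]
ee_rot: [3.141, -0.001, 0.35]
wrist_force: [-0.6, -0.5, 0.2]
width: 0.094
finger_force: 0.0
```

```bash
python3 plan.py .569 -.360 .14 20
```

```text
t 12.4 pos [ 0.5379 -0.298   0.1602] rpy [180.  -0.  20.] F [-0.6 -0.5  0.2] q6 0.62 w 0.094
shares [0.053 0.459 0.135] turn 0.0
```

Request:
carry_out(motion="0.02 0.2 0 0;0.05 0.4 0 0;0.05 0.46 0.1 0;0.05 0.46 0.13 0;0.05 0.46 0.13 0;0.05 0.46 0.13 0;0.05 0.46 0.13 0;0.05 0.46 0.13 0")

```text
time: 13.2
tool_pos: [0.5689, -0.3613, 0.1409]
ee_rot: [3.141, -0.001, 0.349]
wrist_force: [1.2, -0.4, 0.8]
width: 0.0943
finger_force: 0.0
```

```bash
python3 - <<'E'
from h import *
s=snap('side','side4'); o=robot.get_obs()['tool_pos']
print(proj(s,o),proj(s,[.569,-.359,.096]),proj(s,[.569,-.359,.062]))
im=s['image'][220:330,365:475,::-1]; cv2.imwrite('pics/c4.png',cv2.resize(im,(550,550),interpolation=2))
E
python3 plan.py .569 -.3595 .08 20
```

```text
(np.float64(418.4686392334231), np.float64(249.10681249822258)) (np.float64(415.75030936795736), np.float64(265.89303593656086)) (np.float64(414.2205780458744), np.float64(278.61885188759874))
t 13.25 pos [ 0.5689 -0.3614  0.1408] rpy [180.  -0.  20.] F [-0.3 -0.  -0.4] q6 0.57 w 0.0939
shares [ 0.005 -0.012  0.405] turn -0.0
```

View pics/c4.png

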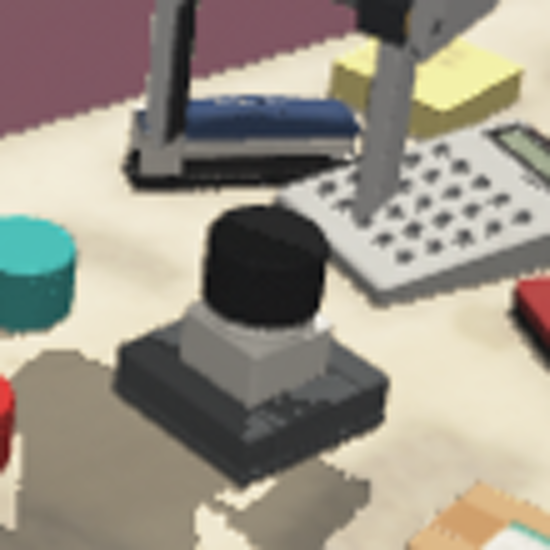

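In the side crop the cap's top face is centred at about (418,267), within 2 px of the prediction, and the open fingers straddle it. I'm descending to grip it.

Request:
carry_out(motion="0.01 -0.01 0.1 0;0.01 -0.01 0.2 0;0.01 -0.01 0.3 0;0.01 -0.01 0.37 0;0.01 -0.01 0.41 0;0.01 -0.01 0.41 0;0.01 -0.01 0.41 0;0.01 -0.01 0.41 0")

```text
time: 14.05
tool_pos: [0.5701, -0.3602, 0.0795]
ee_rot: [3.14, -0.001, 0.348]
wrist_force: [-0.7, -0.2, 1.0]
width: 0.094
finger_force: 0.0
```

Request:
carry_out(motion="0 0 0 0;0 0 0 0;0 0 0 0;0 0 0 0;0 0 0 0;0 0 0 0;0 0 0 0;0 0 0 0", grip=-1)

```text
time: 14.85
tool_pos: [0.5705, -0.3616, 0.0796]
ee_rot: [3.137, -0.001, 0.348]
wrist_force: [2.4, -5.0, 1.9]
width: 0.0541
finger_force: 30.0
```

```bash
python3 plan.py .570 -.36 .08 20; python3 -c "
from h import *
o=robot.get_obs();print(o['wrist_torque'].round(2),o['finger_force'])"
```

```text
t 14.85 pos [ 0.5705 -0.3616  0.0796] rpy [ 1.797e+02 -1.000e-01  1.990e+01] F [ 2.4 -5.   1.9] q6 0.58 w 0.0541
shares [ 0.001 -0.011 -0.003] turn -0.0
[-1.11 -0.29  0.05] 29.975053446414677
```

Request:
carry_out(motion="0 0.01 0 0;0 0.01 0 -0.025;0 0.01 0 -0.05;0 0.01 0 -0.075;0 0.01 0 -0.1;0 0.01 0 -0.125;0 0.01 0 -0.15;0 0.01 0 -0.15")

```text
time: 15.65
tool_pos: [0.5701, -0.3612, 0.0792]
ee_rot: [3.142, -0.0, 0.819]
wrist_force: [0.9, -2.1, 3.9]
width: 0.0538
finger_force: 30.0
```

```bash
python3 plan.py .570 -.36 .08 77; python3 -c "
from h import *
o=robot.get_obs();print(o['wrist_torque'].round(2),o['finger_force']);snap('side','side5')"
```

```text
t 15.65 pos [ 0.5701 -0.3612  0.0792] rpy [180.   -0.   46.9] F [ 0.9 -2.1  3.9] q6 0.1 w 0.0538
shares [ 0.005 -0.006 -0.005] turn -0.167
[-0.38  0.15  0.06] 29.953629887222633
```

Request:
carry_out(motion="0 0 0 -0.025;0 0 0 -0.05;0 0 0 -0.075;0 0 0 -0.1;0 0 0 -0.125;0 0 0 -0.15;0 0 0 -0.167;0 0 0 -0.167")

```text
time: 16.5
tool_pos: [0.5709, -0.362, 0.0804]
ee_rot: [3.139, 0.001, 1.343]
wrist_force: [1.2, -2.1, 6.5]
width: 0.0536
finger_force: 30.0
```

```bash
python3 plan.py .570 -.36 .08 77
python3 - <<'E'
from h import *
o=robot.get_obs();print(o['wrist_torque'].round(2),o['finger_force']);s=snap('side','side6');t=snap('top','top6')
f=lambda im:cv2.resize(im[220:320,365:465,::-1],(400,400),interpolation=2)
cv2.imwrite('pics/c6.png',np.hstack([f(load('side4')['image']),f(s['image'])]))
E
```

```text
t 16.5 pos [ 0.5709 -0.362   0.0804] rpy [1.798e+02 1.000e-01 7.700e+01] F [ 1.2 -2.1  6.5] q6 -0.42 w 0.0536
shares [ 0.012 -0.009  0.003] turn -0.0
[-0.57  0.07  0.01] 29.966211777805256
```

View pics/c6.png

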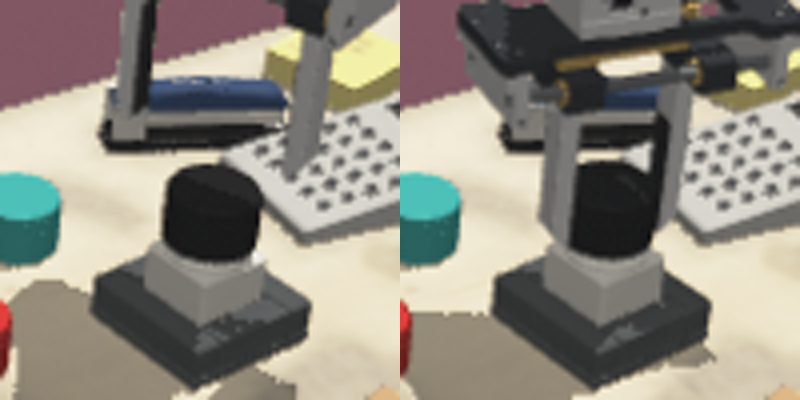

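The fingers hold the cap, the jar is seated, and an upward 6.5 N shows the liner is lifting. I'll test with a 6 mm lift.

Request:
carry_out(motion="0 0 0 0;0 0 0 0;0 0 -0.01 0;0 0 -0.02 0;0 0 -0.03 0;0 0 -0.04 0;0 0 -0.04 0;0 0 -0.04 0")

```text
time: 17.4
tool_pos: [0.5696, -0.3605, 0.0832]
ee_rot: [-3.139, -0.001, 1.344]
wrist_force: [1.3, -1.5, -1.9]
width: 0.0542
finger_force: 29.9
```

```bash
python3 plan.py .570 -.361 .115 77; python3 plan.py .570 -.361 .115 77|head -1
```

```text
t 17.4 pos [ 0.5696 -0.3605  0.0832] rpy [-1.799e+02 -1.000e-01  7.700e+01] F [ 1.3 -1.5 -1.9] q6 -0.42 w 0.0542
shares [-0.002  0.003 -0.212] turn 0.0
t 17.4 pos [ 0.5696 -0.3605  0.0832] rpy [-1.799e+02 -1.000e-01  7.700e+01] F [ 1.3 -1.5 -1.9] q6 -0.42 w 0.0542
```

Run:
```python
from h import *
s=snap('side','side7'); a=load('side6')['image']; b=s['image']
def tr(x,y,w,h):
    A=cv2.cvtColor(a,7)[y:y+h,x:x+w].astype(np.float32); B=cv2.cvtColor(b,7)[y:y+h,x:x+w].astype(np.float32)
    return cv2.phaseCorrelate(A,B)
for c in (410,415,420): print(c,[int(v) for v in cv2.cvtColor(a,7)[270:312,c]],'\n',[int(v) for v in cv2.cvtColor(b,7)[270:312,c]])
print(robot.get_obs()['wrist_force'])
```

```text
410 [29, 27, 26, 27, 26, 27, 27, 26, 26, 26, 26, 25, 29, 74, 136, 148, 136, 143, 125, 119, 119, 119, 119, 119, 118, 118, 118, 113, 88, 61, 60, 60, 60, 61, 59, 55, 49, 49, 48, 49, 47, 49] 
 [27, 26, 27, 25, 27, 26, 26, 25, 25, 26, 27, 30, 74, 137, 154, 145, 137, 141, 123, 119, 118, 118, 118, 118, 118, 117, 117, 112, 87, 61, 60, 60, 60, 61, 59, 55, 50, 49, 49, 48, 48, 49]
415 [30, 31, 29, 25, 27, 26, 27, 26, 26, 26, 26, 26, 26, 25, 69, 134, 155, 144, 151, 152, 150, 137, 126, 126, 126, 126, 127, 127, 126, 126, 120, 86, 55, 59, 59, 64, 79, 86, 65, 52, 51, 49] 
 [32, 30, 26, 26, 27, 27, 27, 27, 27, 26, 27, 26, 27, 73, 140, 159, 154, 142, 150, 152, 148, 127, 126, 126, 127, 126, 127, 126, 126, 125, 120, 87, 56, 59, 59, 70, 96, 85, 65, 53, 52, 50]
420 [29, 29, 31, 27, 26, 26, 26, 25, 25, 27, 26, 27, 26, 25, 68, 131, 153, 144, 144, 138, 125, 123, 123, 122, 123, 122, 122, 122, 116, 83, 58, 70, 96, 97, 89, 68, 56, 52, 51, 52, 51, 54] 
 [29, 30, 27, 26, 26, 25, 25, 26, 26, 27, 27, 25, 28, 84, 156, 154, 148, 138, 139, 126, 125, 126, 126, 125, 124, 124, 124, 123, 116, 83, 58, 70, 96, 96, 90, 67, 56, 52, 51, 51, 52, 55]
[ 1.18810909 -1.4527143  -1.15725213]
```

Request:
carry_out(motion="0 0 -0.01 0;0 0 -0.02 0;0 0 -0.03 0;0 0 -0.04 0;0 0 -0.04 0;0 0 -0.04 0;0 0 -0.04 0;0 0 -0.04 0")

```text
time: 18.25
tool_pos: [0.5702, -0.3615, 0.0908]
ee_rot: [3.141, 0.0, 1.344]
wrist_force: [1.1, -2.0, 0.2]
width: 0.054
finger_force: 29.9
```

```bash
python3 plan.py .570 -.361 .119 77
python3 - <<'E'
from h import *
s=snap('side','side8'); b=s['image']
for c in (410,415,420): print(c,[int(v) for v in cv2.cvtColor(b,7)[270:312,c]])
E
```

```text
t 18.25 pos [ 0.5702 -0.3615  0.0908] rpy [180.   0.  77.] F [ 1.1 -2.   0.2] q6 -0.42 w 0.054
shares [ 0.003 -0.002 -0.188] turn 0.0
410 [25, 26, 25, 26, 25, 25, 26, 25, 29, 62, 114, 137, 153, 154, 155, 150, 136, 144, 126, 118, 120, 119, 119, 119, 118, 118, 119, 113, 87, 60, 60, 60, 60, 60, 59, 56, 50, 49, 48, 48, 48, 49]
415 [27, 25, 26, 26, 26, 26, 26, 25, 25, 26, 54, 105, 129, 141, 158, 158, 157, 150, 148, 152, 152, 140, 125, 126, 127, 127, 127, 126, 126, 126, 120, 87, 55, 59, 59, 68, 91, 86, 65, 53, 51, 50]
420 [27, 26, 25, 26, 26, 25, 28, 26, 26, 26, 53, 102, 129, 142, 155, 155, 153, 143, 140, 138, 125, 123, 123, 124, 123, 122, 122, 122, 116, 84, 58, 70, 96, 96, 90, 67, 56, 53, 51, 51, 52, 54]
```

Request:
carry_out(motion="0 0 -0.03 0;0 0 -0.06 0;0 0 -0.09 0;0 0 -0.12 0;0 0 -0.15 0;0 0 -0.18 0;0 0 -0.18 0;0 0 -0.18 0")

```text
time: 19.1
tool_pos: [0.5701, -0.3612, 0.1176]
ee_rot: [3.141, -0.0, 1.344]
wrist_force: [0.5, 0.2, -0.3]
width: 0.0536
finger_force: 29.9
```

Request:
carry_out(motion="0 0 0 0;0 0 0 0;0 0 0 0;0 0 0 0;0 0 0 0;0 0 0 0;0 0 0 0;0 0 0 0")

```text
time: 19.9
tool_pos: [0.5701, -0.3612, 0.1175]
ee_rot: [3.142, -0.0, 1.344]
wrist_force: [-0.1, 0.2, -0.6]
width: 0.0538
finger_force: 29.9
```

```bash
python3 plan.py .570 -.361 .119 77
python3 - <<'E'
from h import *
s=snap('side','side9'); b=s['image']; t=snap('top','top9')['image']
c=np.hstack([cv2.resize(b[220:320,365:465,::-1],(400,400),interpolation=2),cv2.resize(t[230:300,165:235,::-1],(400,400),interpolation=2)])
cv2.imwrite('pics/c9.png',c)
E
```

```text
t 19.9 pos [ 0.5701 -0.3612  0.1175] rpy [180.  -0.  77.] F [-0.1  0.2 -0.6] q6 -0.42 w 0.0538
shares [ 0.001 -0.001 -0.01 ] turn 0.0
```

View pics/c9.png

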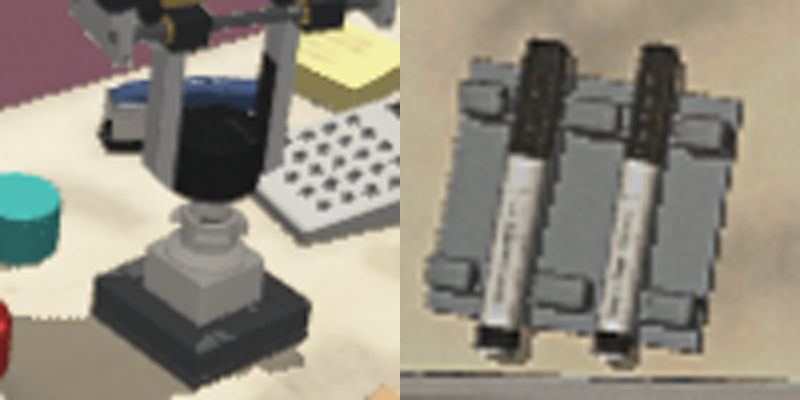

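The cap is held level above the open, lugged neck, the jar is seated, and both markers lie parallel in the rest. I'm handing the job in.

```bash
python3 -c "
from bench import robot
print(robot.close_job())"
```

```text
the job is handed in; nothing more can be done
None
```

I handed the job in at about 20 s, with no verdict returned. The last pictures show the marker released in the free groove with its cap end matching the other's. They also show the cap unscrewed and held level over the open mouth, by arm position about 2 cm above the rim, with the jar seated in its holder.

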